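# Load the bench bottle mixer and set its timer

## Robot

A 7-joint arm with a two-finger parallel gripper is mounted at the origin on the work surface. World frame = base frame: x ahead of the robot, y to its left, z up, the work surface at z = 0. Lengths are in m, angles in rad, forces in N, time in s.
With the tool pointing down it reaches from about 0.4 to 0.85 m from the base axis. Payload 4.4 kg.
Tool frame: the origin (TCP) lies at the centre of the arm's flange, where the gripper is bolted on; the fingertips stand 199 mm ahead of it and the grasp point (between the pads) lies 180 mm ahead of it; z points along the fingers, y is the line along which they close (so a half turn about z gives the same grasp; the last joint's range is limited). The gripper opens to 94 mm and grips with 3 to 60 N. Pads are 16 mm wide; open, the fingers measure 119 mm over their backs; the gripper's body (75 mm by 177 mm) begins 78 mm behind the grasp point.
Start: joints at [-1.213, 0.628, 0.038, 1.517, -0.027, 0.996, -0.02], TCP at [0.267, 0.593, 0.405] pointing down, gripper open.
Joint ranges: [-3.06, 3.06], [-0.37, 2.12], [-1.25, 1.32], [0.18, 2.47], [-1.1, 4.24], [0.23, 1.98], [-2.94, 2.94]. Speed limits (rad/s): [2.57, 2.57, 3.14, 3.14, 3.14, 3.14, 3.14].

## Interface

Orientations are given as a rotation vector (axis times angle).
In Python, from rig import manip gives the robot as it stands.
- The arm moves only by the tool arm_command, never from a script. Its argument "steps" is a list of rows, each a list of 5 numbers: the shift along the tool's x, y, z each as a share of 40 mm, from -1 to 1, then the turn about the tool's z as a share of 0.15 rad, from -1 to 1, then the opening, from -1 (shut) to 1 (fully open). In form: [[tx, ty, tz, yaw, jaw], ...]. A call has 1 to 8 rows; each row shifts and turns the commanded pose from where the row before left it, along the tool's axes as they then stand; what a row does not reach is not made up. A row lasts 1/10 s, in which the tool goes at most 50 mm and 8.59 degrees, less where a joint would pass 70% of its speed; a pose out of reach is approached as far as the arm can. A call with a number of a shift or a turn outside -1 to 1 is refused whole. A call with a gripper value outside its range is refused whole. The fingers move at their own pace and stop on an object; "grip_force" is the grip in N (left out, the last holds). Time passes only in rows, so rows that do not move let the fingers close. It gives the time, the measured TCP pose, the force, the opening and the grip force at its end, in the units of the state.
- manip.sense(): the state, without advancing time (a new reading comes with each control period).
- manip.grab_frame(name): name is "scene" or "top" or "wrist"; returns (picture, depth): 480x640x3 uint8, red, green, blue; 480x640 float32, m along the optical axis (not along the pixel's ray), 0 where there is no reading.
- manip.get_calibration(name): a dict with "camera_matrix" (3x3 intrinsics, pixels), "cam_to_world" (4x4, takes a point from camera to world coordinates). Camera axes: x right, y up, looking along -z (the intrinsics and any distortion apply to the point x, -y, -z); pixel columns grow to the right and rows downward; lengths in m; the calibration is good to about 2 mm. A picture is of the moment at which its call begins: read the wrist's pose just before it. get_calibration takes no time and is no camera call; for the wrist camera it gives the pose at the moment of the call.
- manip.close_job(): hands the job in; it is judged then, once.
The state is a dict: "time": time; "joints": joint angles; "dq": joint speeds; "tau": joint torques, N m; "tcp_pos": TCP position; "tcp_rot": TCP orientation; "force": force on the tool from outside, world axes, zero at the start; "wrist_torque": the same for the moment, N m; "finger_gap": finger opening in m; "finger_force": force on a finger pad.
Only numpy, scipy, OpenCV 4.12 (cv2) and the standard library are available. Lean on these libraries where they do the work, as an engineer would, in place of code of your own. Each camera call takes 0.05 s, during which the arm holds its last target. There are 200 camera calls.

## Task

Load the bottle mixer: stand the three green-capped bottles in free cells of its tray, one per cell, keeping them upright and setting them down gently. Then turn the timer knob until its white pointer lines up with the red mark on the dial. Leave the amber bottles already in the tray and the blue-capped bottle where they are.

Things in the scene. Friction and masses are not known exactly. Their poses are not given: they have to be found in the camera images.
- mixer: grey bench mixer 190 x 370 mm, fixed. Origin: centre of its underside; z up; +y from control head to tray. White tray of 2 x 3 cells (73 mm square inside, walls 5 mm thick, top z = 75 mm, floor z = 35 mm), cell centres x = -39, 39, y = -23, 55, 133 mm. Control head y = -183 to -71 mm, top z = 85 mm, with the timer knob's axis at x = 0, y = -127 mm
- pad0: green rubber pad, 68 mm square and 2 mm thick, fixed on the floor of one free cell of the mixer tray (each free cell has one). Origin: centre of its underside; its z up
- pad1: green rubber pad, 68 mm square and 2 mm thick, fixed on the floor of one free cell of the mixer tray (each free cell has one). Origin: centre of its underside; its z up
- pad2: green rubber pad, 68 mm square and 2 mm thick, fixed on the floor of one free cell of the mixer tray (each free cell has one). Origin: centre of its underside; its z up
- pad3: green rubber pad, 68 mm square and 2 mm thick, fixed on the floor of one free cell of the mixer tray (each free cell has one). Origin: centre of its underside; its z up
- green_a: white reagent bottle with a green cap, loose, standing on the bench. Same shape as all the bottles here: 115 mm tall, round body 54 mm across up to 62 mm, then a shoulder narrowing up to 76 mm, and a round screw cap 36 mm across from 80 to 115 mm above the base, the place to grip it. Origin: centre of its underside; z up its axis. About 0.11 to 0.23 kg. To be loaded
- green_b: white reagent bottle with a green cap, loose, standing on the bench. Same shape as all the bottles here: 115 mm tall, round body 54 mm across up to 62 mm, then a shoulder narrowing up to 76 mm, and a round screw cap 36 mm across from 80 to 115 mm above the base, the place to grip it. Origin: centre of its underside; z up its axis. About 0.11 to 0.23 kg. To be loaded
- green_c: white reagent bottle with a green cap, loose, standing on the bench. Same shape as all the bottles here: 115 mm tall, round body 54 mm across up to 62 mm, then a shoulder narrowing up to 76 mm, and a round screw cap 36 mm across from 80 to 115 mm above the base, the place to grip it. Origin: centre of its underside; z up its axis. About 0.11 to 0.23 kg. To be loaded
- amber_a: amber bottle with a black cap, loose, already standing in a cell of the tray. Same shape as all the bottles here: 115 mm tall, round body 54 mm across up to 62 mm, then a shoulder narrowing up to 76 mm, and a round screw cap 36 mm across from 80 to 115 mm above the base, the place to grip it. Origin: centre of its underside; z up its axis. To be left alone
- amber_b: amber bottle with a black cap, loose, already standing in a cell of the tray. Same shape as all the bottles here: 115 mm tall, round body 54 mm across up to 62 mm, then a shoulder narrowing up to 76 mm, and a round screw cap 36 mm across from 80 to 115 mm above the base, the place to grip it. Origin: centre of its underside; z up its axis. To be left alone
- blue: white bottle with a blue cap, loose, standing on the bench. Same shape as all the bottles here: 115 mm tall, round body 54 mm across up to 62 mm, then a shoulder narrowing up to 76 mm, and a round screw cap 36 mm across from 80 to 115 mm above the base, the place to grip it. Origin: centre of its underside; z up its axis. To be left alone
- timer (a joint): angle of the timer knob, rad, 0 to 3.0, growing clockwise seen from above; at 0 its pointer stands 0.75 rad anticlockwise of the mixer's +x. It stays where it is left
- index (a joint): angle of the red mark about the same axis, same zero and sense as timer (pointer on the mark when both are equal). The mark is printed on the dial and does not have to be moved
- timer_grip (a point): point on the knob's axis at gripping height, 116.5 mm above the bench, 30 mm above the knob's foot: inside an upright black bar grip 62 mm long, 16 mm thick, from 8 to 42 mm above the foot, on a round skirt 62 mm across and 8 mm thick. Its x axis points along the bar to the pointer end, z up
- timer_pointer (a point): point 45 mm out from the knob's axis in the direction of its white pointer line (the line runs along one half of the bar's top and down its end), at the height of the dial
- index_mark (a point): centre of the red mark on the black dial, 45 mm out from the knob's axis, at the height of the dial

How it is judged:
By the outcome, as a careful person would: the job done as asked, in the order asked, and still so for the second after the job is handed in, with the robot touching nothing.
It also fails if it takes over 72 s, if anything falls off the work surface, if the arm or the gripper's body presses on something with over 40 N, if the wrist force passes 120 N, or if a joint passes its speed limit or range.

## Working session

There is one attempt and no reset: what is moved stays moved. The work goes in short steps, Python scripts to look and compute and a tool call to move; the robot and the scene stay as the last step left them, time stands still between calls to the robot, and variables do not carry over. Pictures are saved under pics/ and viewed, at most 10 in all, crops included, and the job is handed in when it is done.

Besides the shell and the picture viewer there is one more tool, called after "Call:" by a JSON object that holds its "api" and its "payload". arm_command: Moves the arm, as the interface text tells. Its arguments: {"type":"object","properties":{"steps":{"type":"array","items":{"type":"array","items":{"type":"number","minimum":-1,"maximum":1}}},"grip_force":{"type":"number"}},"required":["steps"]}

```bash
mkdir -p pics; ls; python3 - <<'E'
from rig import manip
import cv2,numpy as np
for n in("scene","top"):
    p,d=manip.grab_frame(n); np.savez(f'{n}0.npz',p=p,d=d)
    cv2.imwrite(f'pics/{n}0.png',p[:,:,::-1])
    c=manip.get_calibration(n); print(n,{k:np.round(v,4).tolist() for k,v in c.items()})
s=manip.sense();print({k:np.round(v,3).tolist() for k,v in s.items()})
E
```

```text
pics
scene {'camera_matrix': [[455.0315, 0.0, 321.1771], [0.0, 455.0315, 237.4965], [0.0, 0.0, 1.0]], 'cam_to_world': [[0.3722, -0.7782, 0.5059, 1.0527], [0.9281, 0.3059, -0.2122, -0.2027], [0.0104, 0.5485, 0.8361, 0.9522], [0.0, 0.0, 0.0, 1.0]]}
top {'camera_matrix': [[605.6561, 0.0, 320.8441], [0.0, 605.6561, 251.1634], [0.0, 0.0, 1.0]], 'cam_to_world': [[-0.0141, 0.9982, -0.0589, 0.4633], [-0.9999, -0.0141, 0.0004, 0.031], [-0.0004, 0.0589, 0.9983, 1.4475], [0.0, 0.0, 0.0, 1.0]]}
{'time': 0.1, 'joints': [-1.213, 0.629, 0.038, 1.518, -0.027, 0.996, -0.02], 'dq': [0.001, -0.002, -0.001, -0.0, 0.0, 0.001, 0.001], 'tau': [0.002, -55.08, 1.147, -18.712, -0.052, 0.019, 0.0], 'tcp_pos': [0.267, 0.592, 0.404], 'tcp_rot': [-0.661, -3.071, 0.003], 'force': [-0.112, 0.273, -0.616], 'wrist_torque': [0.008, -0.011, -0.05], 'finger_force': 0.0, 'finger_gap': 0.094}
```

View pics/top0.png

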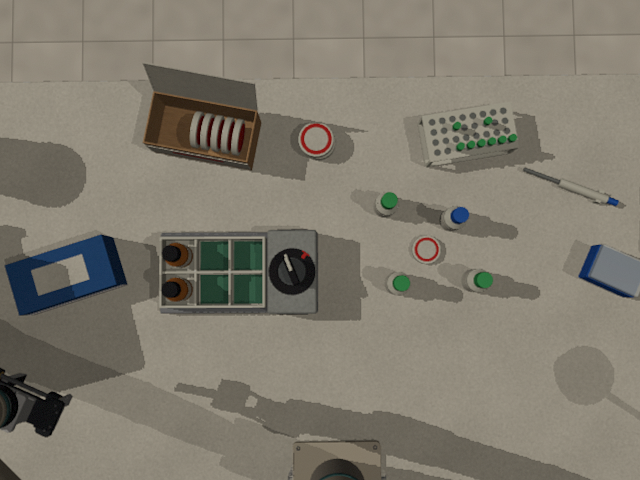

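View pics/scene0.png

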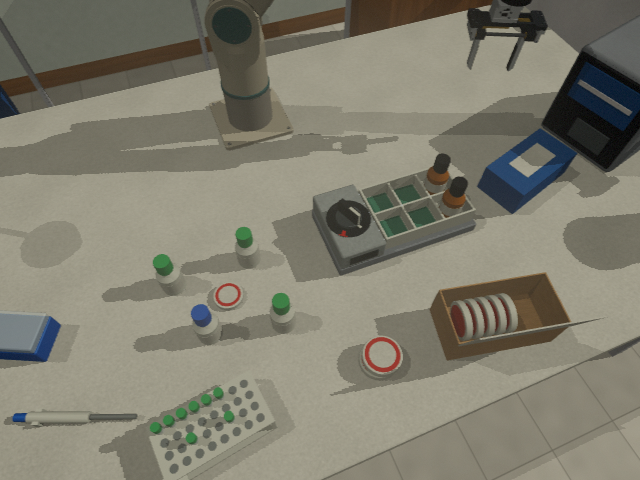

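The top view shows green caps at about (389,201), (400,283) and (483,280), and the blue cap at (459,215). The mixer spans about (160–317, 232–314), with the ambers in its left column and the knob at (292,271). The red mark is near (306,256). The scene view agrees.

```bash
cat > h.py <<'E'
import numpy as np,cv2
from rig import manip
def cloud(p,d,n,c=None):
    c=c or manip.get_calibration(n);K=c["camera_matrix"];T=c["cam_to_world"]
    v,u=np.mgrid[:480,:640]
    P=np.stack([(u-K[0][2])/K[0][0]*d,-(v-K[1][2])/K[1][1]*d,-d],-1)
    return P@np.array(T)[:3,:3].T+np.array(T)[:3,3]
def ray(u,v,z,n,c=None):
    c=c or manip.get_calibration(n);K=c["camera_matrix"];T=np.array(c["cam_to_world"])
    r=T[:3,:3]@np.array([(u-K[0][2])/K[0][0],-(v-K[1][2])/K[1][1],-1]);o=T[:3,3]
    return o+r*(z-o[2])/r[2]
E
python3 - <<'E'
from h import *
for n in("top","scene"):
    f=np.load(n+'0.npz');p,d=f['p'],f['d'];W=cloud(p,d,n)
    hsv=cv2.cvtColor(p,cv2.COLOR_RGB2HSV)
    for nm,lo,hi in(("green",50,85),("blue",100,130)):
        m=((hsv[...,0]>lo)&(hsv[...,0]<hi)&(hsv[...,1]>120)&(hsv[...,2]>60)&(W[...,2]>.085)&(W[...,2]<.13)).astype(np.uint8)
        k,l,st,ce=cv2.connectedComponentsWithStats(m)
        for i in range(1,k):
            if st[i,4]>60:
                w=W[l==i];t=w[w[:,2]>.109]
                print(n,nm,st[i],ce[i].round(),len(t), t.mean(0).round(4), (t[:,:2].max(0)+t[:,:2].min(0)).round(4)/2,np.ptp(t[:,:2],axis=0).round(3), t[:,2].max().round(3))
    R=(W[...,0]>.3)&(W[...,0]<.6)&(W[...,1]>-.05)&(W[...,1]<.45)&(W[...,0]<.56)
    for a,b in((.08,.09),(.07,.079)):
        m=R&(W[...,2]>a)&(W[...,2]<b);w=W[m][:,:2]
        m2=m.astype(np.uint8);k,l,st,ce=cv2.connectedComponentsWithStats(m2);i=1+st[1:,4].argmax();w=W[l==i]
        print(n,a,len(w),cv2.minAreaRect((w[:,:2]*1000).astype(np.float32)),np.median(w[:,2]))
f=np.load('top0.npz')['p'][220:325,150:330];a=cv2.resize(f,None,fx=4.4,fy=4.4,interpolation=cv2.INTER_CUBIC)
cv2.imwrite('pics/mix.png',a[:,:,::-1])
E
```

```text
top green [381 193  16  15 190] [389. 200.] 177 [ 0.6537 -0.1222  0.1138] [ 0.6535 -0.1213] [0.032 0.034] 0.12
top green [474 272  19  16 221] [483. 279.] 184 [ 0.4742 -0.3274  0.1138] [ 0.47455 -0.3278 ] [0.033 0.034] 0.12
top green [393 276  17  15 200] [401. 283.] 186 [ 0.4699 -0.1453  0.1139] [ 0.46945 -0.1453 ] [0.031 0.036] 0.119
top blue [451 207  18  16 219] [459. 215.] 187 [ 0.6191 -0.2793  0.1138] [ 0.61905 -0.27885] [0.034 0.035] 0.121
top 0.08 2457 ((482.33648681640625, 97.53962707519531), (110.81368255615234, 153.21945190429688), 89.21566772460938) 0.08414626230527644
top 0.07 233 ((489.59423828125, 214.17758178710938), (109.48469543457031, 138.39303588867188), 89.40707397460938) 0.0738872369890029
scene green [236 227  15  13 140] [243. 233.] 140 [ 0.4708 -0.1466  0.1141] [ 0.4711  -0.14705] [0.033 0.031] 0.118
scene green [153 254  17  14 167] [161. 261.] 167 [ 0.4758 -0.3289  0.1139] [ 0.47555 -0.32885] [0.032 0.033] 0.118
scene green [273 293  16  15 185] [280. 300.] 185 [ 0.6557 -0.1235  0.1139] [ 0.655  -0.1236] [0.033 0.03 ] 0.118<stdin>:11: RuntimeWarning: Mean of empty slice.
  ret = um.true_divide(
Traceback (most recent call last):
ValueError: zero-size array to reduction operation maximum which has no identity
```

```bash
python3 - <<'E'
from h import *
for n in("top","scene"):
    f=np.load(n+'0.npz');p,d=f['p'],f['d'];W=cloud(p,d,n)
    R=(W[...,0]>.35)&(W[...,1]>-.05)&(W[...,1]<.42)&(W[...,0]<.58)
    m=R&(W[...,2]>.068)&(W[...,2]<.079)&(p.min(-1)>110)
    w=W[m];print(n,'tray',len(w),cv2.minAreaRect((w[:,:2]*1000).astype(np.float32)))
    x,y=w[:,0],w[:,1]
    m=R&(W[...,2]>.08)&(W[...,2]<.089)&(W[...,1]<.155)&(W[...,1]>.03)
    w=W[m];print(n,'head',len(w),cv2.minAreaRect((w[:,:2]*1000).astype(np.float32)))
    kb=R&(W[...,2]>.12)&(W[...,2]<.135)&(W[...,1]<.155)&(W[...,1]>.03); w=W[kb]
    print(n,'bar',len(w),w.mean(0),cv2.minAreaRect((w[:,:2]*1000).astype(np.float32)))
    wp=kb&(p.min(-1)>130);print('pointer',wp.sum(),W[wp].mean(0))
    q=p.astype(int);rd=R&(q[...,0]>q[...,1]+60)&(q[...,0]>q[...,2]+60)&(W[...,2]>.075)&(W[...,2]<.1)&(W[...,1]<.155)
    print('red',rd.sum(),W[rd].mean(0))
    dark=R&(q.max(-1)<70)&(W[...,2]>.08)&(W[...,2]<.1)&(W[...,1]<.155)
    w=W[dark];print('dial',cv2.minEnclosingCircle((w[:,:2]*1000).astype(np.float32)))
f=np.load('top0.npz')['p'][220:325,150:330];a=cv2.resize(f,None,fx=4.4,fy=4.4,interpolation=cv2.INTER_CUBIC)
cv2.imwrite('pics/mix.png',a[:,:,::-1])
E
```

```text
top tray 688 ((500.57366943359375, 279.877685546875), (240.73126220703125, 159.10462951660156), 89.44232940673828)
top head 2783 ((492.5218505859375, 97.41069030761719), (110.84703063964844, 173.5912628173828), 89.23094177246094)
top bar 208 [0.49918089 0.09727278 0.12694043] ((499.31732177734375, 97.49189758300781), (62.36006164550781, 15.945585250854492), 21.300554275512695)
pointer 20 [0.51484234 0.10256178 0.12824551]
red 33 [0.5361495  0.06860855 0.08547019]
dial ((490.1600036621094, 84.4997329711914), 94.38024139404297)
scene tray 471 ((499.269287109375, 256.0699768066406), (161.4397735595703, 286.16729736328125), 0.013597747310996056)
scene head 2171 ((492.54925537109375, 96.39411926269531), (110.76024627685547, 174.05612182617188), 89.7294921875)
scene bar 180 [0.50265968 0.09592622 0.12671743] ((501.6172790527344, 96.77676391601562), (61.647945404052734, 18.07828140258789), 20.434579849243164)
pointer 21 [0.51670664 0.10296845 0.12837777]
red 24 [0.53649652 0.06801053 0.08612014]
dial ((501.0843811035156, 97.24909210205078), 53.7323112487793)
```

View pics/mix.png

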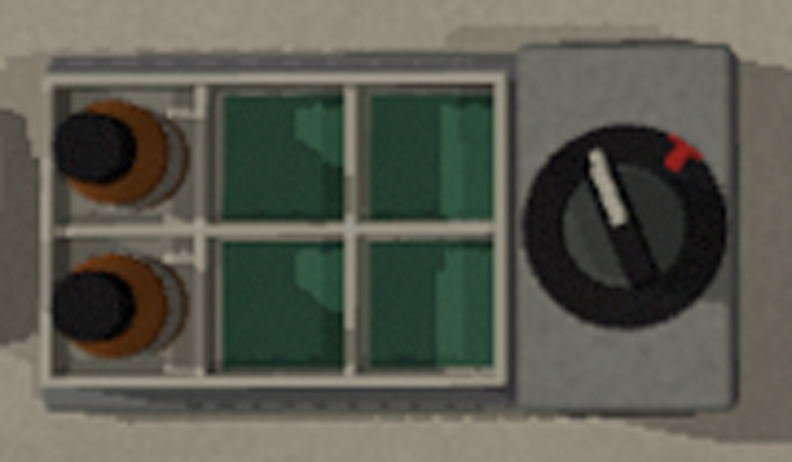

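The crop shows the four free (green) cells next to the head. The pointer points up and slightly left, about 21° anticlockwise of +x. The red mark is at about -39°, so the knob needs roughly 1.05 rad clockwise. The knob axis is near (0.501, 0.097), and the mixer yaw is close to 0.

Call:
{"api": "arm_command", "payload": {"steps": [[0,0,0,-1,1],[0,0,0,-1,1],[0,0,0,-0.83,1],[-0.27,-1,-0.25,0,1],[-0.27,-1,-0.25,0,1],[-0.27,-1,-0.25,0,1],[-0.27,-1,-0.25,0,1],[-0.27,-1,0,0,1]], "grip_force": 20}}

```text
time: 0.9
tcp_pos: [0.3218, 0.3911, 0.4456]
tcp_rot: [-0.001, 3.14, 0.002]
force: [0.8, 0.6, 0.1]
finger_gap: 0.0939
finger_force: 0.0
```

Call:
{"api": "arm_command", "payload": {"steps": [[-0.27,-1,0,0,1],[-0.27,-1,0,0,1],[-0.27,-1,0,0,1],[-0.27,-1,0,0,1],[-0.27,-1,0,0,1],[-0.27,-1,0,0,1],[-0.27,-1,0,0,1],[-0.27,-1,0,0,1]]}}

```text
time: 1.7
tcp_pos: [0.408, 0.0709, 0.4447]
tcp_rot: [0.001, -3.142, -0.0]
force: [0.7, -0.2, 0.1]
finger_gap: 0.0942
finger_force: 0.0
```

Call:
{"api": "arm_command", "payload": {"steps": [[-0.27,-1,0,0,1],[-0.27,-1,0,0,1],[-0.27,-1,0,0,1],[-0.27,-0.8,0,0,1],[-0.27,-0.5,0,0,1],[-0.2,-0.2,0,0,1],[0,0,0,0,1]]}}

```text
time: 2.4
tcp_pos: [0.4708, -0.1078, 0.4444]
tcp_rot: [-0.001, -3.142, 0.0]
force: [-0.4, 0.7, -0.4]
finger_gap: 0.0941
finger_force: 0.0
```

Call:
{"api": "arm_command", "payload": {"steps": [[0,-0.95,0.5,0,1],[0,0,1,0,1],[0,0,1,0,1],[0,0,0.9,0,1],[0,0,0.4,0,1],[0,0,0.3,0,1],[0,0,0,0,0.2],[0,0,0,0,-0.2]]}}

```text
time: 3.2
tcp_pos: [0.4705, -0.1447, 0.2812]
tcp_rot: [-0.003, 3.141, 0.0]
force: [-0.0, 0.7, 0.5]
finger_gap: 0.0816
finger_force: 0.0
```

Call:
{"api": "arm_command", "payload": {"steps": [[0,0,0,0,-1],[0,0,0,0,-1],[0,0,0,0,-1],[0,0,0,0,-1]]}}

```text
time: 3.6
tcp_pos: [0.4703, -0.1454, 0.2811]
tcp_rot: [-0.001, 3.141, -0.0]
force: [-1.0, 0.1, -0.6]
finger_gap: 0.0497
finger_force: 0.0
```

Call:
{"api": "arm_command", "payload": {"steps": [[0,0,0,0,-1],[0,0,0,0,-1],[0,0,0,0,-1],[0,0,0,0,-1],[0,0,-0.3,0,-1],[0,0,-1,0,-1],[0,0,-1,0,-1],[0,0,-1,0,-1]]}}

```text
time: 4.4
tcp_pos: [0.4697, -0.1452, 0.4146]
tcp_rot: [0.001, -3.141, -0.0]
force: [1.6, 0.1, -1.4]
finger_gap: 0.0359
finger_force: 19.9
```

Call:
{"api": "arm_command", "payload": {"steps": [[0,0.4,-1,0,-1],[-0.15,0.8,0,0,-1],[-0.2,1,0,0,-1],[-0.2,1,0,0,-1],[-0.2,1,0,0,-1],[-0.2,1,0,0,-1],[-0.2,1,0,0,-1],[-0.2,1,0,0,-1]]}}

```text
time: 5.2
tcp_pos: [0.5236, 0.1442, 0.4533]
tcp_rot: [0.001, -3.141, 0.0]
force: [0.3, -0.8, -1.8]
finger_gap: 0.036
finger_force: 19.9
```

Call:
{"api": "arm_command", "payload": {"steps": [[-0.2,1,0,0,-1],[-0.2,1,0,0,-1],[-0.2,0.8,0,0,-1],[0,0.4,0,0,-1],[0,0.2,0,0,-1],[0,0,0,0,-1],[0,0,0,0,-1]]}}

```text
time: 5.9
tcp_pos: [0.5479, 0.2768, 0.4529]
tcp_rot: [-0.002, -3.141, 0.002]
force: [0.5, -0.7, -1.2]
finger_gap: 0.0357
finger_force: 19.9
```

Call:
{"api": "arm_command", "payload": {"steps": [[0.2,0.05,0.4,0,-1],[0,0,0.9,0,-1],[0,0,0.9,0,-1],[0,0,0.5,0,-1],[0,0,0.3,0,-1],[0,0,0.1,0,-1],[0,0,0,0,-1]]}}

```text
time: 6.6
tcp_pos: [0.5403, 0.2801, 0.3291]
tcp_rot: [0.001, 3.141, -0.0]
force: [1.2, -0.3, -1.8]
finger_gap: 0.0359
finger_force: 19.9
```

Call:
{"api": "arm_command", "payload": {"steps": [[0,0,0.1,0,-1],[0,0,0.05,0,-1],[0,0,0.05,0,-1],[0,0,0.025,0,-1],[0,0,0.025,0,-1],[0,0,0,0,-1]]}}

```text
time: 7.2
tcp_pos: [0.5398, 0.2808, 0.3186]
tcp_rot: [0.001, -3.141, 0.0]
force: [0.8, -0.2, -2.1]
finger_gap: 0.0359
finger_force: 19.9
```

Call:
{"api": "arm_command", "payload": {"steps": [[0,0,0.025,0,-1],[0,0,0.015,0,-1],[0,0,0,0,-1]]}}

```text
time: 7.5
tcp_pos: [0.5401, 0.2807, 0.3176]
tcp_rot: [-0.001, 3.141, 0.0]
force: [-0.3, -1.2, 3.6]
finger_gap: 0.0358
finger_force: 20.0
```

Call:
{"api": "arm_command", "payload": {"steps": [[0,0,0,0,0.3],[0,0,0,0,0.3],[0,0,0,0,0.3],[0,0,0,0,0.3],[0,0,-0.4,0,0.3],[0,0,-1,0,0.3],[0,0,-1,0,0.3],[0,0,-1,0,0.5]]}}

```text
time: 8.3
tcp_pos: [0.5397, 0.2806, 0.4544]
tcp_rot: [0.001, -3.141, 0.0]
force: [0.4, 0.7, -0.1]
finger_gap: 0.0662
finger_force: 0.0
```

Call:
{"api": "arm_command", "payload": {"steps": [[-0.1,-0.5,0,0,1],[-0.3,-1,0,0,1],[-0.3,-1,0,0,1],[-0.3,-1,0,0,1],[-0.3,-1,0,0,1],[-0.3,-1,0,0,1],[-0.3,-1,0,0,1],[-0.3,-1,0,0,1]]}}

```text
time: 9.1
tcp_pos: [0.6283, -0.0209, 0.453]
tcp_rot: [-0.001, 3.142, 0.0]
force: [1.7, -0.2, -0.2]
finger_gap: 0.0935
finger_force: 0.0
```

Call:
{"api": "arm_command", "payload": {"steps": [[-0.3,-1,0,0,1],[-0.3,-0.8,0,0,1],[-0.07,-0.5,0,0,1],[0,-0.3,0.3,0,1],[0,0,0.5,0,1],[0,0,0,0,1]]}}

```text
time: 9.7
tcp_pos: [0.6536, -0.1218, 0.4176]
tcp_rot: [0.003, -3.135, -0.004]
force: [-0.5, 0.4, -0.2]
finger_gap: 0.0941
finger_force: 0.0
```

Call:
{"api": "arm_command", "payload": {"steps": [[0,0,0.5,0,1],[0,0,1,0,1],[0,0,1,0,1],[0,0,0.6,0,1],[0,0,0.3,0,0],[0,0,0,0,-0.5],[0,0,0,0,-1],[0,0,0,0,-1]]}}

```text
time: 10.5
tcp_pos: [0.6557, -0.1231, 0.287]
tcp_rot: [-0.002, 3.138, -0.001]
force: [-0.8, -0.3, -0.1]
finger_gap: 0.0654
finger_force: 0.0
```

Call:
{"api": "arm_command", "payload": {"steps": [[0,0,0,0,-1],[0,0,0,0,-1],[0,0,0,0,-1],[0,0,0,0,-1],[0,0,0,0,-1],[0,0,0,0,-1]]}}

```text
time: 11.1
tcp_pos: [0.6551, -0.1233, 0.2854]
tcp_rot: [-0.001, 3.141, -0.0]
force: [-0.4, -0.4, 2.0]
finger_gap: 0.0357
finger_force: 20.0
```

Call:
{"api": "arm_command", "payload": {"steps": [[0,0,-0.3,0,-1],[0,0,-1,0,-1],[0,0,-1,0,-1],[0,0,-1,0,-1],[0.1,0.3,-0.8,0,-1],[0.35,0.7,-0.1,0,-1],[0.48,0.9,0,0,-1],[0.48,0.9,0,0,-1]]}}

```text
time: 11.9
tcp_pos: [0.5975, -0.0104, 0.4538]
tcp_rot: [0.001, 3.141, 0.0]
force: [0.1, 0.9, -1.0]
finger_gap: 0.0355
finger_force: 20.0
```

Call:
{"api": "arm_command", "payload": {"steps": [[0.48,1,0,0,-1],[0.48,1,0,0,-1],[0.48,1,0,0,-1],[0.48,1,0,0,-1],[0.48,1,0,0,-1],[0.48,1,0,0,-1],[0.3,0.7,0,0,-1],[0.2,0.3,0,0,-1]]}}

```text
time: 12.7
tcp_pos: [0.4613, 0.2718, 0.4535]
tcp_rot: [0.009, -3.141, -0.003]
force: [-0.7, 0.8, -1.8]
finger_gap: 0.0356
finger_force: 20.0
```

Call:
{"api": "arm_command", "payload": {"steps": [[0,0.2,0,0,-1],[0,0,0,0,-1]]}}

```text
time: 12.9
tcp_pos: [0.4636, 0.2764, 0.4532]
tcp_rot: [-0.001, 3.141, -0.0]
force: [0.6, -0.5, -1.0]
finger_gap: 0.0359
finger_force: 20.0
```

Call:
{"api": "arm_command", "payload": {"steps": [[0.04,0.06,0.4,0,-1],[0,0,0.9,0,-1],[0,0,0.9,0,-1],[0,0,0.5,0,-1],[0,0,0.3,0,-1],[0,0,0.05,0,-1],[0,0,0,0,-1]]}}

```text
time: 13.6
tcp_pos: [0.4623, 0.2784, 0.3315]
tcp_rot: [0.001, 3.141, 0.0]
force: [0.0, -0.2, -1.2]
finger_gap: 0.0357
finger_force: 20.0
```

Call:
{"api": "arm_command", "payload": {"steps": [[0,0,0.05,0,-1],[0,0,0.05,0,-1],[0,0,0.025,0,-1],[0,0,0,0,-1]]}}

```text
time: 14.0
tcp_pos: [0.4615, 0.2791, 0.3263]
tcp_rot: [-0.001, 3.141, 0.0]
force: [0.8, 0.2, -1.5]
finger_gap: 0.0361
finger_force: 20.0
```

Call:
{"api": "arm_command", "payload": {"steps": [[0,0,0.03,0,-1],[0,0,0.03,0,-1],[0,0,0.025,0,-1],[0,0,0,0,-1]]}}

```text
time: 14.4
tcp_pos: [0.4614, 0.279, 0.3225]
tcp_rot: [0.001, -3.141, 0.0]
force: [-0.6, 0.5, -0.7]
finger_gap: 0.0356
finger_force: 20.0
```

Call:
{"api": "arm_command", "payload": {"steps": [[0,0,0.02,0,-1],[0,0,0,0,-1]]}}

```text
time: 14.6
tcp_pos: [0.4616, 0.279, 0.3223]
tcp_rot: [-0.001, 3.141, 0.0]
force: [-0.3, -0.5, 3.7]
finger_gap: 0.0354
finger_force: 20.0
```

Contact. Release and go for C at (0.475, -0.328).

Call:
{"api": "arm_command", "payload": {"steps": [[0,0,0,0,0.3],[0,0,0,0,0.3],[0,0,0,0,0.3],[0,0,0,0,0.3],[0,0,-0.4,0,0.3],[0,0,-1,0,0.3],[0,0,-1,0,0.3],[0,0,-1,0,0.5]]}}

```text
time: 15.4
tcp_pos: [0.4613, 0.2789, 0.4592]
tcp_rot: [0.001, -3.141, 0.0]
force: [-0.2, 0.5, -0.8]
finger_gap: 0.0658
finger_force: 0.0
```

Call:
{"api": "arm_command", "payload": {"steps": [[0,-0.5,0,0,1],[-0.02,-1,0,0,1],[-0.02,-1,0,0,1],[-0.02,-1,0,0,1],[-0.02,-1,0,0,1],[-0.02,-1,0,0,1],[-0.02,-1,0,0,1],[-0.02,-1,0,0,1]]}}

```text
time: 16.2
tcp_pos: [0.467, -0.0225, 0.458]
tcp_rot: [-0.001, 3.141, 0.0]
force: [-0.5, -1.0, -0.3]
finger_gap: 0.0938
finger_force: 0.0
```

Call:
{"api": "arm_command", "payload": {"steps": [[-0.02,-1,0,0,1],[-0.02,-1,0,0,1],[-0.02,-1,0,0,1],[-0.02,-1,0,0,1],[-0.02,-1,0,0,1],[-0.02,-1,0,0,1],[-0.02,-0.8,0,0,1],[-0.02,-0.5,0,0,1]]}}

```text
time: 17.0
tcp_pos: [0.4731, -0.3159, 0.4577]
tcp_rot: [-0.004, -3.141, 0.002]
force: [0.6, 0.1, -0.2]
finger_gap: 0.0942
finger_force: 0.0
```

Call:
{"api": "arm_command", "payload": {"steps": [[0,-0.3,0,0,1],[0,0,0,0,1]]}}

```text
time: 17.2
tcp_pos: [0.4735, -0.3262, 0.4576]
tcp_rot: [-0.002, -3.141, 0.001]
force: [-0.5, 0.5, 0.4]
finger_gap: 0.094
finger_force: 0.0
```

Call:
{"api": "arm_command", "payload": {"steps": [[-0.04,-0.04,0.4,0,1],[0,0,1,0,1],[0,0,1,0,1],[0,0,1,0,1],[0,0,0.6,0,1],[0,0,0.35,0,0],[0,0,0,0,-0.5],[0,0,0,0,-1]]}}

```text
time: 18.0
tcp_pos: [0.4761, -0.3262, 0.2848]
tcp_rot: [-0.002, 3.14, -0.001]
force: [1.6, -0.5, 0.1]
finger_gap: 0.0735
finger_force: 0.0
```

Call:
{"api": "arm_command", "payload": {"steps": [[0,0,0,0,-1],[0,0,0,0,-1],[0,0,0,0,-1],[0,0,0,0,-1],[0,0,0,0,-1],[0,0,0,0,-1],[0,0,0,0,-1]]}}

```text
time: 18.7
tcp_pos: [0.4756, -0.3268, 0.2841]
tcp_rot: [-0.001, 3.141, -0.001]
force: [0.5, -0.3, 1.9]
finger_gap: 0.0359
finger_force: 19.9
```

Call:
{"api": "arm_command", "payload": {"steps": [[0,0,-0.3,0,-1],[0,0,-1,0,-1],[0,0,-1,0,-1],[0,0,-1,0,-1],[0,0.3,-0.8,0,-1],[-0.1,0.7,-0.2,0,-1],[-0.15,1,0,0,-1],[-0.15,1,0,0,-1]]}}

```text
time: 19.5
tcp_pos: [0.491, -0.2054, 0.4568]
tcp_rot: [0.001, 3.141, 0.0]
force: [0.6, 0.8, -1.1]
finger_gap: 0.0357
finger_force: 19.9
```

Call:
{"api": "arm_command", "payload": {"steps": [[-0.15,1,0,0,-1],[-0.15,1,0,0,-1],[-0.15,1,0,0,-1],[-0.15,1,0,0,-1],[-0.15,1,0,0,-1],[-0.15,1,0,0,-1],[-0.15,1,0,0,-1],[-0.15,1,0,0,-1]]}}

```text
time: 20.3
tcp_pos: [0.5387, 0.1151, 0.4563]
tcp_rot: [0.001, -3.141, 0.0]
force: [0.8, -0.5, -1.6]
finger_gap: 0.0361
finger_force: 19.9
```

Call:
{"api": "arm_command", "payload": {"steps": [[0,1,0,0,-1],[0,0.7,0,0,-1],[0,0.4,0,0,-1],[0,0.1,0,0,-1],[0,0,0,0,-1]]}}

```text
time: 20.8
tcp_pos: [0.5391, 0.2007, 0.4559]
tcp_rot: [0.0, -3.141, 0.002]
force: [0.4, -0.2, -1.6]
finger_gap: 0.0355
finger_force: 19.9
```

Set-down expected at about z = 0.321. Descend to 0.329 first.

Call:
{"api": "arm_command", "payload": {"steps": [[0,0,0.4,0,-1],[0,0,0.9,0,-1],[0,0,0.9,0,-1],[0,0,0.5,0,-1],[0,0,0.3,0,-1],[0,0,0.1,0,-1],[0,0,0.05,0,-1],[0,0,0,0,-1]]}}

```text
time: 21.6
tcp_pos: [0.5396, 0.2012, 0.3308]
tcp_rot: [-0.0, 3.14, 0.001]
force: [-0.1, 0.1, -1.4]
finger_gap: 0.036
finger_force: 19.9
```

Call:
{"api": "arm_command", "payload": {"steps": [[0,0,0.05,0,-1],[0,0,0.05,0,-1],[0,0,0.03,0,-1],[0,0,0,0,-1]]}}

```text
time: 22.0
tcp_pos: [0.5391, 0.2015, 0.3246]
tcp_rot: [0.001, -3.141, 0.0]
force: [-0.3, 0.7, -1.7]
finger_gap: 0.0356
finger_force: 19.9
```

Call:
{"api": "arm_command", "payload": {"steps": [[0,0,0.025,0,-1],[0,0,0.025,0,-1],[0,0,0.02,0,-1],[0,0,0,0,-1]]}}

```text
time: 22.4
tcp_pos: [0.5391, 0.2015, 0.3217]
tcp_rot: [0.001, -3.141, 0.0]
force: [-1.0, -0.1, -1.5]
finger_gap: 0.0356
finger_force: 19.9
```

Call:
{"api": "arm_command", "payload": {"steps": [[0,0,0.02,0,-1],[0,0,0,0,-1]]}}

```text
time: 22.6
tcp_pos: [0.5393, 0.2015, 0.3212]
tcp_rot: [-0.001, 3.141, 0.0]
force: [-0.2, -0.2, -1.2]
finger_gap: 0.0361
finger_force: 19.9
```

Call:
{"api": "arm_command", "payload": {"steps": [[0,0,0.02,0,-1],[0,0,0,0,-1]]}}

```text
time: 22.8
tcp_pos: [0.5395, 0.2013, 0.321]
tcp_rot: [-0.001, 3.14, 0.0]
force: [-0.6, -1.4, 4.3]
finger_gap: 0.0362
finger_force: 19.9
```

Call:
{"api": "arm_command", "payload": {"steps": [[0,0,0,0,0.3],[0,0,0,0,0.3],[0,0,0,0,0.3],[0,0,0,0,0.3],[0,0,-0.4,0,0.3],[0,0,-1,0,0.3],[0,0,-1,0,0.3],[0,0,-0.5,0,0.5]]}}

```text
time: 23.6
tcp_pos: [0.5397, 0.2017, 0.4396]
tcp_rot: [-0.001, 3.137, 0.003]
force: [0.4, -0.5, -0.2]
finger_gap: 0.066
finger_force: 0.0
```

Call:
{"api": "arm_command", "payload": {"steps": [[0.37,-0.8,0,0,0.5],[0.4,-1,0,0,0.5],[0.2,-0.8,0,0,0.5],[0,0,0,-1,0.5],[0,0,0,-1,0.5],[0,0,0,-0.43,0.5],[0,0,0,0,0.5]]}}

```text
time: 24.3
tcp_pos: [0.5004, 0.0973, 0.4363]
tcp_rot: [-0.57, 3.089, 0.0]
force: [0.3, -0.3, 0.5]
finger_gap: 0.0704
finger_force: 0.0
```

```bash
python3 - <<'E'
from h import *
s=manip.sense();print(s['tcp_pos'],s['tcp_rot'],s['time'],s['joints'])
p,d=manip.grab_frame('wrist');np.savez('w1.npz',p=p,d=d);cv2.imwrite('pics/w1.png',p[:,:,::-1])
q,_=manip.grab_frame('top')
cv2.imwrite('pics/both.png',np.hstack([cv2.resize(p,(480,360)),cv2.resize(q[200:340,140:340],(320,224)).__getitem__(slice(None)) if 0 else np.vstack([cv2.resize(q[200:340,140:340],(320,224)),np.zeros((136,320,3),np.uint8)])])[:,:,::-1])
E
```

```text
[0.50038312 0.09731344 0.43628056] [-5.70272724e-01  3.08937124e+00  4.60351209e-04] 24.3 [-0.26907866  0.38935096  0.03067209  1.8635129  -0.0153691   0.88890636
  1.70485605]
```

View pics/both.png

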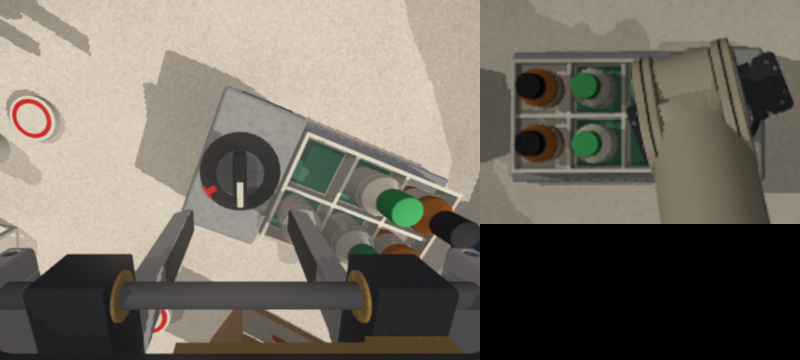

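The wrist view shows the bar in line with the fingers, with the pointer at about (240,195) and the red mark at about (209,190). The top view shows two bottles standing in their cells. I'll refine the angles from the wrist image.

```bash
python3 - <<'E'
from h import *
f=np.load('w1.npz');p,d=f['p'].astype(int),f['d'];W=cloud(p,d,'wrist')
c=manip.get_calibration('wrist')
near=np.hypot(W[...,0]-.5005,W[...,1]-.097)<.07
bar=near&(W[...,2]>.122)&(W[...,2]<.136)
w=W[bar];r=cv2.minAreaRect((w[:,:2]*1000).astype(np.float32));print('bar',len(w),r,np.median(w[:,2]))
C=np.array(r[0])/1000
red=near&(p[...,0]>p[...,1]+60)&(p[...,0]>p[...,2]+60)&(W[...,2]<.1)
print('red',red.sum(),W[red].mean(0))
sk=near&(W[...,2]>.081)&(W[...,2]<.092)&(p.max(-1)<60)
w=W[sk];D=cv2.minEnclosingCircle((w[:,:2]*1000).astype(np.float32));print('dial',D)
pt=bar&(p.min(-1)>140);w=W[pt][:,:2]
vx=np.linalg.svd(w-w.mean(0))[2][0];print('pt',len(w),w.mean(0),np.degrees(np.arctan2(vx[1],vx[0])))
for q in(W[red].mean(0)[:2],w.mean(0)):
  for c0 in(C,np.array([.5007,.0971]),np.array(D[0])/1000): print(np.degrees(np.arctan2(*(q-c0)[::-1])),np.linalg.norm(q-c0))
E
```

```text
bar 1277 ((498.9953918457031, 96.33377838134766), (63.1782341003418, 15.618413925170898), 21.16166877746582) 0.12822151020477401
red 170 [0.53506869 0.06781243 0.0876576 ]
dial ((498.2672424316406, 96.78963470458984), 51.976966857910156)
pt 259 [0.51331257 0.10225682] 21.405174823235722
-38.33165658643092 0.04598641160339184
-40.4362594195986 0.04515493898620338
-38.216652187497495 0.04684041878959704
22.474966905647268 0.015494001208393273
22.237865064428533 0.013626069434045323
19.970182002777207 0.016007874909689853
```

Call:
{"api": "arm_command", "payload": {"steps": [[0,0,0.4,0,0.5],[0,0,0.9,0,0.5],[0,0,0.9,0,0.5],[0,0,0.7,0,0.2],[0,0,0.35,0,-0.2],[0,0,0.15,0,-0.5],[0,0,0,0,-1],[0,0,0,0,-1]]}}

```text
time: 25.2
tcp_pos: [0.5008, 0.0976, 0.3009]
tcp_rot: [-0.57, 3.088, -0.0]
force: [-0.2, -1.0, 0.7]
finger_gap: 0.0336
finger_force: 0.0
```

Call:
{"api": "arm_command", "payload": {"steps": [[0,0,0,0,-1],[0,0,0,0,-1],[0,0,0,0,-1],[0,0,0,0,-1],[0,0,0,0,-1],[0,0,0,0,-1]]}}

```text
time: 25.8
tcp_pos: [0.501, 0.0968, 0.3011]
tcp_rot: [-0.569, 3.088, -0.001]
force: [0.6, -4.0, 6.5]
finger_gap: 0.0159
finger_force: 20.0
```

Call:
{"api": "arm_command", "payload": {"steps": [[0,0,0,0.5,-1],[0,0,0,0.8,-1],[0,0,0,0.8,-1],[0,0,0,0.8,-1],[0,0,0,0.8,-1],[0,0,0,0.8,-1],[0,0,0,0.8,-1],[0,0,0,0,-1]]}}

```text
time: 26.6
tcp_pos: [0.501, 0.0962, 0.3011]
tcp_rot: [0.676, 3.066, -0.002]
force: [0.4, -5.6, 7.2]
finger_gap: 0.0159
finger_force: 20.0
```

Call:
{"api": "arm_command", "payload": {"steps": [[0,0,0,0.8,-1],[0,0,0,0.6,-1],[0,0,0,0.26,-1],[0,0,0,0,-1],[0,0,0,0,-1]]}}

```text
time: 27.1
tcp_pos: [0.5008, 0.0959, 0.3011]
tcp_rot: [1.048, 2.959, -0.001]
force: [0.2, -5.7, 7.6]
finger_gap: 0.0158
finger_force: 20.0
```

```bash
cat > k.py <<'E'
from h import *
import sys
s=manip.sense();r=s['tcp_rot'];print(s['tcp_pos'],r,'tool y',90+np.degrees(2*np.arctan2(-r[0]*np.sign(r[1]),abs(r[1]))),s['force'],s['wrist_torque'])
n='wrist';p,d=manip.grab_frame(n);cv2.imwrite(f'pics/k{sys.argv[1]}.png',p[:,:,::-1]);p=p.astype(int);W=cloud(p,d,n)
near=np.hypot(W[...,0]-.5,W[...,1]-.097)<.06
red=near&(p[...,0]>p[...,1]+60)&(p[...,0]>p[...,2]+60)&(W[...,2]<.1)
bar=near&(W[...,2]>.122)&(W[...,2]<.136);pt=bar&(p.min(-1)>140)
w=W[pt][:,:2];v=np.linalg.svd(w-w.mean(0))[2][0] if len(w)>3 else [0,0]
m=W[red].mean(0)[:2];b=cv2.minAreaRect((W[bar][:,:2]*1000).astype(np.float32));C=np.array([.5,.0967])
a=lambda q:np.degrees(np.arctan2(*(q-C)[::-1]))
print('red',red.sum(),m,a(m),'pt',len(w),a(w.mean(0)),np.degrees(np.arctan2(v[1],v[0])),'bar',b,a(m)-a(w.mean(0)))
E
python3 k.py 1
```

```text
[0.50083371 0.09594122 0.30107393] [ 1.04774362e+00  2.95936195e+00 -1.43849763e-03] tool y 51.00761801493662 [ 0.24798326 -5.71053223  7.57132394] [-1.31916231  0.10113133 -0.0526396 ]
red 11 [0.54458238 0.07246387] -28.529639488379534 pt 349 -40.64468903681172 -56.83044356429912 bar ((496.1174621582031, 95.27594757080078), (37.97873306274414, 61.45709228515625), 31.50104331970215) 12.115049548432186
```

Call:
{"api": "arm_command", "payload": {"steps": [[0,0,0,0,0],[0,0,0,0,0.2],[0,0,0,0,0.3],[0,0,0,0,0.3],[0,0,-0.4,0,0.3],[0,0,-1,0,0.3],[0,0,-1,0,0.3],[0,0,-1,0,0.5]]}}

```text
time: 27.95
tcp_pos: [0.5001, 0.0976, 0.4375]
tcp_rot: [-1.046, -2.962, 0.001]
force: [0.6, 0.7, -0.2]
finger_gap: 0.066
finger_force: 0.0
```

```bash
python3 k.py 2; python3 -c "
import cv2;a=cv2.imread('pics/k2.png');cv2.imwrite('pics/k2c.png',cv2.resize(a[150:370,210:430],None,fx=2.6,fy=2.6,interpolation=2))"
```

```text
[0.50011012 0.09760157 0.43751151] [-1.04560071e+00 -2.96167525e+00  7.49814948e-04] tool y 51.10948662443466 [ 0.63579966  0.70953271 -0.1748553 ] [-0.0220606  -0.08983238  0.01469917]
red 87 [0.5442657  0.06602417] -34.72169689379439 pt 205 -31.503188883778545 -38.54819323816876 bar ((503.6391296386719, 96.59021759033203), (15.266927719116211, 62.74067687988281), 51.280757904052734) -3.2185080100158423
```

View pics/k2c.png

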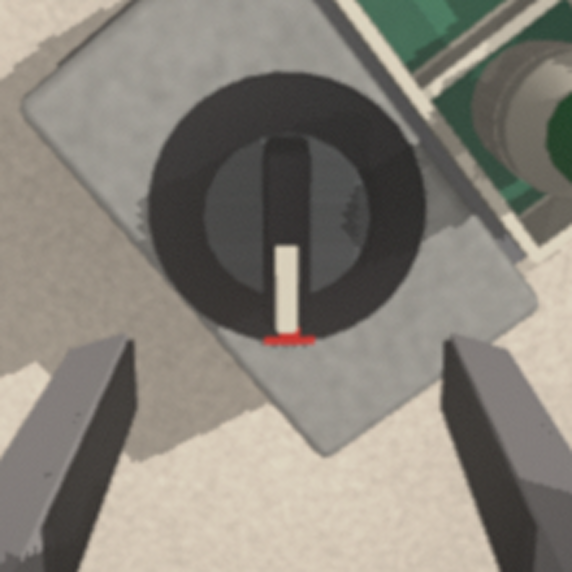

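The knob pointer meets the red mark: the line is at x≈287 and the mark's centre at ≈289, within about 1°. I'll back off and check the whole scene.

Call:
{"api": "arm_command", "payload": {"steps": [[0.8,-0.3,0,0,0.5],[1,-0.5,0,0,0.5],[1,-0.5,0,0,0.5],[0.5,-0.5,0,0,0.5],[0,-0.5,-0.5,0,0.5],[0,-0.5,-0.5,0,0.5],[0,0,0,0,0.5]]}}

```text
time: 28.7
tcp_pos: [0.3265, 0.092, 0.4776]
tcp_rot: [1.047, 2.961, 0.005]
force: [1.3, 0.3, -0.7]
finger_gap: 0.0708
finger_force: 0.0
```

```bash
python3 - <<'E'
from h import *
s=manip.sense();print(s['tcp_pos'],s['time'])
a,d=manip.grab_frame('top');b,_=manip.grab_frame('scene')
W=cloud(a,d,'top');q=a.astype(int)
m=((q[...,1]>q[...,0]+40)&(W[...,2]>.14)&(W[...,2]<.16)).astype(np.uint8)
k,l,st,ce=cv2.connectedComponentsWithStats(m)
for i in range(1,k):
    if st[i,4]>50: print(W[l==i].mean(0),st[i,4])
cv2.imwrite('pics/end.png',np.hstack([cv2.resize(a[190:340,140:340],(400,300)),cv2.resize(b[130:280,290:490],(400,300))])[:,:,::-1])
E
```

```text
[0.32650356 0.09196651 0.47762133] 28.7
[0.53933009 0.27978939 0.15084461] 206
[0.53757488 0.1995487  0.15041176] 207
[0.46168208 0.27868678 0.15059576] 207
```

View pics/end.png

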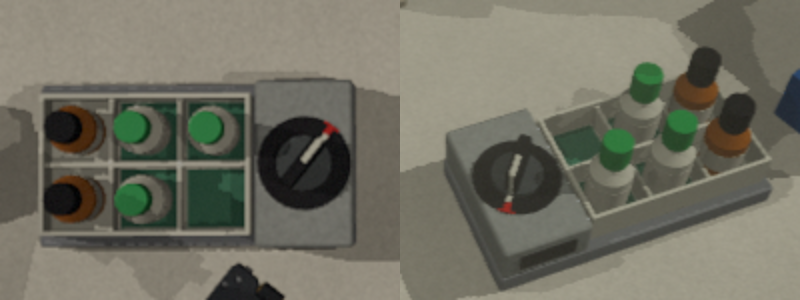

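Three green-capped bottles stand upright in separate cells: caps at about (131,127), (211,128) and (132,200) in the top view. The ambers are untouched, and the pointer is on the red mark at about (330,128). Handing in.

```bash
python3 -c "
from rig import manip
print(manip.close_job())"
```

```text
the job is handed in; nothing more can be done
None
```

The three green-capped bottles stand upright in separate free tray cells, the timer pointer is within about 1° of the red mark, and the job was handed in at about 29 s of the 72 s allowed.

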